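# Load the block heater and hold the surface thermometer on its check ring

### The arm

A 6-joint arm with a two-finger parallel gripper is mounted at the origin on the work surface. World frame = base frame: x ahead of the robot, y to its left, z up, the work surface at z = 0. Lengths are in mm, angles in rad, forces in N, time in s.
With the tool pointing down it reaches from about 350 to 800 mm from the base axis. Payload 7.3 kg.
Tool frame: the origin (TCP) lies between the finger pads; the fingertips stand r.nose_length ahead of it and the grasp point (between the pads) lies 8 mm behind it (r.nose_length is the distance from the TCP to the fingertips, in mm); z points along the fingers, y is the direction in which the jaws open and shut (so a half turn about z gives the same grasp; the last joint's range is limited). The gripper opens to 85 mm and grips with 20 to 120 N. Pads are 22 mm wide; open, the fingers measure 114 mm over their backs; the gripper's body (76 mm by 85 mm) begins 54 mm behind the grasp point. The pads swing forward as they close: fully open they stand 13 mm farther back than shut.
Start: joints at [1.195, 0.342, 1.524, -0, 1.275, -0.146], TCP at [119.569, 511.221, 242.322] pointing down, gripper open.
Joint ranges: [-2.53, 2.53], [-0.77, 2.02], [0.04, 2.7], [-1, 4.14], [0.28, 2.66], [-3.11, 3.11]. Speed limits (rad/s): [2.57, 2.57, 3.14, 3.14, 3.14, 3.14].

### API

Orientations are given as a rotation vector (axis times angle).
In Python, from workcell import telemetry, viewer, finish_job, cut_out, r gives the robot as it stands.
- The arm moves only by the tool move_arm, never from a script. Its argument "increments" is a list of rows, each an object with "translation": the shift along the world's x, y, z in units of 50 mm (1.0 is 50 mm), a list of three; "twist": the turn, a rotation vector about the world's x, y, z in units of 8 degrees (1.0 is 8 degrees), a list of three; "fingers": the opening, from 0 (shut) to 1 (fully open). A call has 1 to 12 rows; each row shifts and turns the commanded pose from where the row before left it; what a row does not reach is not made up. A row lasts 1/10 s, in which the tool goes at most 50 mm and 8.59 degrees, less where a joint would pass 70% of its speed; a pose out of reach is approached as far as the arm can. A call is refused whole if a number of a shift passes 1 or a number of a turn 1, either way. A call with a gripper value outside its range is refused whole. The fingers move at their own pace and stop on an object; "squeeze" is the grip in N (left out, the last holds). Time passes only in rows, so rows that do not move let the fingers close. It gives the time, the measured TCP pose, the force and the opening at its end, in the units of the state.
- telemetry.state(): the state, without advancing time (a new reading comes with each control period).
- viewer.capture(name): name is "side" or "top"; returns the picture (384x512x3 uint8, red, green, blue); there is no depth.
- viewer.camera_model(name): a dict with "vfov" (degrees; the focal length in pixels is half the picture's height over the tangent of half this angle, whatever the lens; pixels are square), "cx", "cy" (the principal point, pixels), "k1" (the pictures are not rectified: a ray, as slopes to the right and down, at radius r is drawn at 1 + k1 r^2 times it, then the intrinsics apply), "extrinsics" (4x4, takes a point from camera to world coordinates). Camera axes: x right, y up, looking along -z (the intrinsics and any distortion apply to the point x, -y, -z); pixel columns grow to the right and rows downward; lengths in mm; the calibration is good to about 2 mm. A picture is of the moment at which its call begins. camera_model takes no time and is no camera call.
- finish_job(): hands the job in, once; it reports no verdict.
Trained networks look in the newest picture that a camera, given by its name, has taken for a name from the list of things; names that differ only in an ending like _2 or _b are one class to them, and where a whole thing is asked for, a point or a joint stands for the part that bears it (a point fixed in the world has none). Each returns a list of dicts, best first, with "confidence" (0 to 1); they miss things now and then, are a little off and sometimes report something else, mostly with a low value. They report only what shows in the picture. A call takes as long as a camera call. They do not tell look-alikes from the thing itself.
- cut_out(camera, thing): "region" (384x512 bool, what is visible of it) and "xy" ([column, row] in pixels, amid what is visible of it).
The state is a dict: "clock": time; "q": joint angles; "dq": joint speeds; "tau": joint torques, N m; "ee_pos": TCP position; "ee_rot": TCP orientation; "force": force on the tool from outside, world axes, zero at the start; "ft_torque": the same for the moment, N m; "grip_width": opening from 0.0 (shut) to 1.0 (fully open).
Only numpy, scipy, OpenCV 4.12 (cv2) and the standard library are available. Lean on these libraries where they do the work, as an engineer would, in place of code of your own. Each camera call takes 0.05 s, during which the arm holds its last target. There are 200 camera calls.

### The job

Load the block heater: take the tube block and the plain block by their lifting tees and lower each one - not dropped - right down flat into a bay of the heater, either block in either bay, and let go of them. Then take the surface thermometer out of its stand and hold it upright on the plain block, its sensor disc inside the ring marked on the block's top, pressing lightly so that the sprung tip is pushed part of the way in but not to its stop. Finish while still holding it there, with both blocks home, never having pressed hard with the thermometer and without shifting the other things on the bench.

Things in the scene. Friction and masses are not known exactly. Their poses are not given: they have to be found in the camera images.
- heater: fixed white dry block heater, 220 mm deep (its x) x 190 wide (y), rim 85 mm up; origin on the bench under its middle. Sloping keypad at its -x front; behind it two open bays side by side in y, with a 6 mm divider 24 mm high. Each bay is 96 (x) x 68 (y) x 30 mm deep with rounded rims: a block has 2 mm play on each side, stands 10 mm proud, long side along x.
- bay_left (a point): centre of the floor of the heater's bay on its +y side, 55 mm above the bench; axes as the heater's. Takes either block, either end first
- bay_right (a point): centre of the floor of the heater's bay on its -y side, 55 mm above the bench; axes as the heater's. Takes either block, either end first
- tube_block: aluminium heater block, 92 mm (its x) x 64 mm (y) x 40 mm tall; origin at the centre of its underside. A steel lifting tee stands in the middle of its top. This one has ten 13 mm tube holes in its top, in two rows; about 0.5 kg. Starts on the bench.
- plain_block: aluminium heater block, 92 mm (its x) x 64 mm (y) x 40 mm tall; origin at the centre of its underside. A steel lifting tee stands in the middle of its top. This one has a plain top with one thin dark ring (24 mm across) with a centre dot near one corner; about 0.6 kg. Starts on the bench.
- plain_tee (a point): centre of the top of the plain block's lifting tee, 85 mm above the block's underside; axes as the block's. A flat cross-bar 40 mm long (along x), 10 thick (y), 13 high on a 10 mm square post: flat sides 10 mm apart in y, 40 to 85 mm above the underside, for a grip from above
- tube_tee (a point): centre of the top of the tube block's lifting tee, 85 mm above the block's underside; axes as the block's. A flat cross-bar 40 mm long (along x), 10 thick (y), 13 high on a 10 mm square post: flat sides 10 mm apart in y, 40 to 85 mm above the underside, for a grip from above
- mark (a point): centre of the ring marked on the plain block's top face, at x +31, y +17 mm from the block's centre, 40 mm above its underside
- probe: surface thermometer: grey handle 26 mm (its x) x 22 mm (y) x 90 mm long, small display on its -x side; origin at the centre of the handle's lower end, z up the handle. Below, a thin stem ends in an 8 mm copper disc. About 0.12 kg. Starts upright in its stand, handle's lower 25 mm in the sleeve; lift it 100 mm straight up to clear. Grip from above across the 22 mm, about 65 mm above its origin
- probe_tip (a joint): how far the sprung stem of the thermometer is pushed into the handle, 0 (free) to 0.008 m (at its stop); the spring takes 0.8 N to start and 0.4 N more for each mm, 4 N at the stop. from 0.001 to 0.007 m is part of the way in
- disc (a point): middle of the underside of the thermometer's sensor disc, 55 mm below the probe's origin when free
- stand: thermometer stand fixed on the bench: steel base plate 90 x 80 x 10 mm with a white rectangular sleeve, 42 x 38 mm outside, up to 95 mm above the bench; the handle rests on a ledge 70 mm up with 2 mm of play on each side. Origin under its centre; axes as the probe's at the start
- reagent_bottle: bystander, to be left alone: amber reagent bottle with a black cap, 62 mm across, 135 mm tall; origin under its centre
- beaker: bystander, to be left alone: glass beaker, 68 mm across, 85 mm tall; origin under its centre
- timer: bystander, to be left alone: white bench timer lying flat, 60 x 70 x 20 mm; origin under its centre
- tip_box: bystander, to be left alone: closed pipette-tip box, 124 x 82 x 82 mm; origin under its centre
- tube_rack: bystander, to be left alone: white microtube rack filled with small tubes, 200 x 70 x 54 mm; origin under its centre
- spatula: bystander, to be left alone: steel lab spatula lying flat, 146 mm long along its own x, 10 mm wide, 4 mm thick; origin under its middle
- jar: bystander, to be left alone: small white screw-top jar, 48 mm across, 60 mm tall; origin under its centre
Mind the look-alikes: they are no part of the job. Of the things that look like the probe, the smallest one is meant. Leave any red look-alike of the plain_block alone.

How it is judged:
By the outcome, as a careful person would: the job done as asked, in the order asked, and still so for the second after the job is handed in, while the arm keeps its last pose, push and grip.
It also fails if it takes over 67 s, if anything falls off the work surface, if the arm or the gripper's body presses on something with over 40 N, if the wrist force passes 120 N, or if a joint passes its speed limit or range.

## Working session

There is one attempt and no reset: what is moved stays moved. The work goes in short steps, Python scripts to look and compute and a tool call to move; the robot and the scene stay as the last step left them, time stands still between calls to the robot, and variables do not carry over. Pictures are saved under pics/ and viewed, about 8 in all and at most 12, crops included, and the job is handed in when it is done.

Besides the shell and the picture viewer there is one more tool, called after ">>>" in YAML: its name, and indented under it one key for each argument. move_arm: Moves the arm, as the interface text tells. Its arguments: {"type":"object","properties":{"increments":{"type":"array","items":{"type":"object","properties":{"translation":{"type":"array","items":{"type":"number"}},"twist":{"type":"array","items":{"type":"number"}},"fingers":{"type":"number"}}}},"squeeze":{"type":"number"}},"required":["increments"]}

```bash
mkdir -p pics; ls
cat > h.py <<'E'
import numpy as np, cv2
from workcell import telemetry, viewer, finish_job, cut_out, r
def snap(n,f):
    im=viewer.capture(n); cv2.imwrite('pics/'+f,im[:,:,::-1]); return im
def cam(n):
    c=viewer.camera_model(n); f=192/np.tan(np.radians(c['vfov'])/2)
    return f,c['cx'],c['cy'],c['k1'],np.array(c['extrinsics'])
def proj(n,P):
    f,cx,cy,k,E=cam(n); P=np.atleast_2d(P).astype(float)
    p=(P-E[:3,3])@E[:3,:3]; s=np.c_[p[:,0]/-p[:,2],-p[:,1]/-p[:,2]]
    s=s*(1+k*(s**2).sum(1,keepdims=True)); return s*f+[cx,cy]
def back(n,uv,z):
    f,cx,cy,k,E=cam(n); uv=np.atleast_2d(uv).astype(float)
    d=(uv-[cx,cy])/f; s=d.copy()
    for _ in range(30): s=d/(1+k*(s**2).sum(1,keepdims=True))
    v=np.c_[s[:,0],-s[:,1],-np.ones(len(s))]@E[:3,:3].T
    o=E[:3,3]; return o+v*((z-o[2])/v[:,2])[:,None]
def rect(n,region,z):
    c=max(cv2.findContours(region.astype(np.uint8),0,1)[0],key=cv2.contourArea)[:,0]
    return cv2.minAreaRect(back(n,c,z)[:,:2].astype(np.float32))
E
python3 - <<'E'
from h import *
a=snap('top','t0.png');b=snap('side','s0.png')
for n in('top','side'):
    f,cx,cy,k,E=cam(n);print(n,f,cx,cy,k,E.round(2).tolist())
    for t in('heater','tube_block','plain_block','probe','stand','plain_tee','tube_tee'):
        for d in cut_out(n,t): print(n,t,round(d['confidence'],2),np.round(d['xy']),d['region'].sum())
print(r.nose_length,telemetry.state())
E
```

```text
pics
top 433.0565117153124 255.2356017943713 193.0873562444035 -0.06422206081478161 [[0.03, 0.99, -0.12, 363.16], [-1.0, 0.03, -0.01, 2.91], [-0.0, 0.12, 0.99, 1435.3], [0.0, 0.0, 0.0, 1.0]]
top heater 0.62 [266. 186.] 4124
top tube_block 0.79 [175. 166.] 634
top tube_block 0.47 [206. 133.] 197
top plain_block 0.93 [380. 143.] 613
top plain_block 0.72 [334. 194.] 630
top plain_block 0.19 [177. 216.] 579
top probe 0.48 [164. 247.] 185
top probe 0.46 [134. 246.] 218
top stand 0.83 [177. 217.] 587
top plain_tee 0.72 [333. 195.] 583
top plain_tee 0.6 [378. 145.] 582
side 452.5518244096364 256.8353352968038 189.69049502231456 0.026765104701384598 [[0.87, 0.27, -0.41, -7.9], [-0.49, 0.47, -0.74, -984.57], [-0.01, 0.84, 0.54, 809.2], [0.0, 0.0, 0.0, 1.0]]
side heater 0.57 [268. 206.] 4488
side tube_block 0.72 [243. 160.] 572
side plain_block 0.98 [400. 260.] 1284
side plain_block 0.61 [309. 257.] 1054
side plain_block 0.45 [355. 313.] 2796
side probe 0.86 [159. 152.] 399
side probe 0.73 [154. 133.] 152
side probe 0.68 [308. 255.] 1118
side probe 0.59 [193. 150.] 222
side stand 0.84 [199. 179.] 613
side plain_tee 0.82 [307. 255.] 1063
side plain_tee 0.57 [400. 266.] 1202
11.0 {'clock': 0.8, 'q': array([ 1.19500700e+00,  3.41994654e-01,  1.52409471e+00,  5.21505021e-06,
        1.27541890e+00, -1.46044197e-01]), 'dq': array([-0.00044114, -0.00228377, -0.00131981, -0.00031845,  0.00181345,
        0.00071944]), 'tau': array([-3.56363325e-04, -4.33528769e+01, -2.46255004e+01, -3.48971971e-04,
        3.49903912e-04,  4.59460608e-06]), 'ee_pos': array([119.56267542, 511.21898904, 242.32613232]), 'ee_rot': array([3.60090064e-01, 3.12087056e+00, 1.30085890e-04]), 'force': array([-0.29298058,  0.59337492, -0.4280125 ]), 'ft_torque': array([-0.03519317,  0.03474056, -0.01726059]), 'grip_width': 1.000585042449899}
```

```bash
python3 -c "
import cv2
for n in('t0','s0'):
    a=cv2.imread(f'pics/{n}.png'); cv2.imwrite(f'pics/{n}b.png',cv2.resize(a,(800,600),interpolation=cv2.INTER_CUBIC))"
```

```text
(no output)
```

View pics/t0b.png

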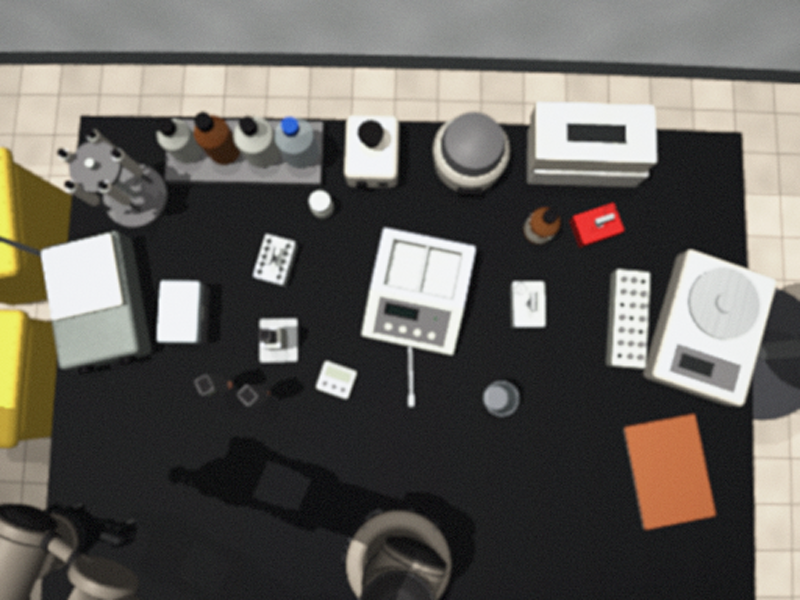

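View pics/s0b.png

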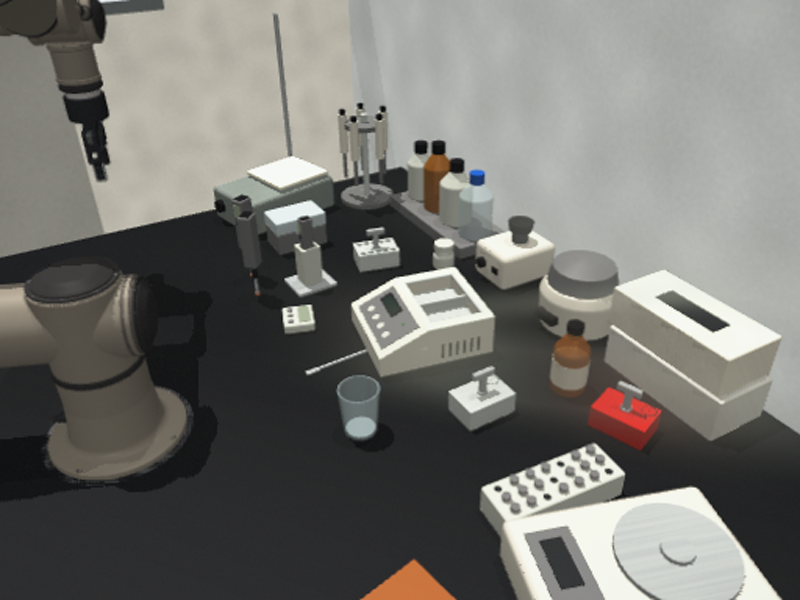

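The top view shows the heater at about (420,290), the tube block at (275,258), the plain block at (528,303), a red look-alike at (598,222) and the stand at (278,338). There are dark squares at (205,385) and (247,395). In the side view, probe-like things show at (247,230) and (306,235). I'll zoom in on those.

Run:
```python
import cv2,numpy as np
t=cv2.imread('pics/t0.png');s=cv2.imread('pics/s0.png')
g=lambda a,x,y,w,h,W,H:cv2.resize(a[y:y+h,x:x+w],(W,H),interpolation=cv2.INTER_CUBIC)
A=np.hstack([g(t,110,140,100,75*2-20,400,520)]) 
B=g(s,130,100,100,130,400,520)
o=np.hstack([A,B]);o=(255*(o/255.)**.6).astype(np.uint8);cv2.imwrite('pics/c1.png',o)
```

```text
(no output)
```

View pics/c1.png

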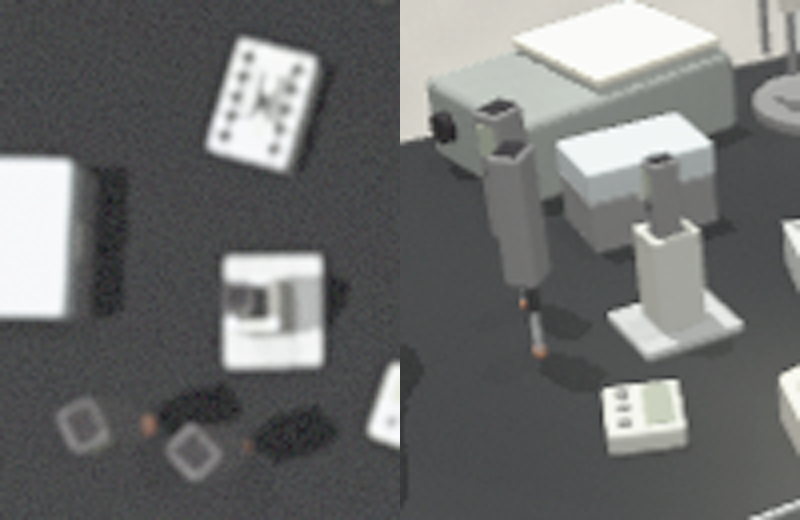

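The left crop shows the probe (the small one) sitting in the stand. Two larger look-alikes stand free near (120,250)/(160,250) in raw top pixels and stay untouched. Next I fit poses and zoom on the heater.

```bash
cat >> h.py <<'E'
def box(x0,x1,y0,y1,z0,z1): return np.array([[x,y,z] for x in(x0,x1) for y in(y0,y1) for z in(z0,z1)],float)
BLOCK=[box(-46,46,-32,32,0,40),box(-5,5,-5,5,40,72),box(-20,20,-5,5,72,85)]
HEAT=[np.vstack([box(-110,110,-95,95,0,1),box(-30,110,-95,95,84,85),box(-110,-109,-95,95,40,45)])]
STAND=[box(-45,45,-40,40,0,10),box(-21,21,-19,19,10,95),box(-13,13,-11,11,95,160)]
def place(P,p):
    c,s=np.cos(p[2]),np.sin(p[2]); z=p[3] if len(p)>3 else 0
    return P@np.array([[c,s,0],[-s,c,0],[0,0,1]])+[p[0],p[1],z]
def mask(n,parts,p,S=4):
    m=np.zeros((384*S,512*S),np.uint8)
    for P in parts:
        u=((proj(n,place(P,p))+.5)*S-.5)
        cv2.fillConvexPoly(m,cv2.convexHull(np.round(u*16).astype(np.int32)),255,shift=4)
    return cv2.resize(m,(512,384),interpolation=cv2.INTER_AREA)/255.
from scipy.optimize import minimize
def fit(regs,parts,p0,free=3):
    p0=np.array(p0,float)
    def c(q):
        p=p0.copy();p[:free]=q[:free]*np.array([1,1,.01,1][:free])
        return sum(np.abs(mask(n,parts,p)-g).sum()/g.sum() for n,g in regs)
    q0=p0[:free]/np.array([1,1,.01,1][:free]); best=None
    for k in range(3):
        sim=np.vstack([q0]+[q0+d for d in np.eye(free)*(8,5,2)[k]])
        b=minimize(c,q0,method='Nelder-Mead',options=dict(initial_simplex=sim,xatol=.05,fatol=1e-5)); q0=b.x
    p=p0.copy();p[:free]=q0*np.array([1,1,.01,1][:free]); return p,b.fun
def sel(n,t,uv):
    d=[d for d in cut_out(n,t) if np.hypot(*(np.array(d['xy'])-uv))<25]
    return d[0]['region'] if d else None
E
python3 - <<'E'
from h import *
snap('top','t1.png');snap('side','s1.png')
for t,parts,z,ut,us in(('tube_block',BLOCK,40,(175,166),(243,160)),('plain_block',BLOCK,40,(334,194),(309,257)),('heater',HEAT,60,(266,186),(268,206)),('stand',STAND,40,(177,217),(199,179))):
    rt,rs=sel('top',t,ut),sel('side',t,us)
    if rt is None: rt=sel('top',t,ut)
    if rt is None: print(t,'none');continue
    R=rect('top',rt,z);print(t,R)
    (x,y),(w,h),a=R; a=np.radians(a)
    if (w<h and t!='heater') : a-=np.pi/2
    a=(a+np.pi/2)%np.pi-np.pi/2
    if abs(a)>np.pi/4 and t in('heater','stand'): a-=np.sign(a)*np.pi/2
    both=[('top',rt)]+([('side',rs)] if rs is not None else [])
    for L in [[b] for b in both]+[both]: p,f=fit(L,parts,[x,y,a]);print(t,[b[0] for b in L],p.round(3),round(f,3))
t=cv2.imread('pics/t1.png');s=cv2.imread('pics/s1.png')
o=np.hstack([cv2.resize(t[140:230,225:310],(396,420),interpolation=3),cv2.resize(s[165:245,220:322],(396,420),interpolation=3)]);cv2.imwrite('pics/c2.png',o)
E
```

```text
tube_block ((613.0514526367188, 276.21881103515625), (74.30963897705078, 96.26116943359375), 76.41710662841797)
tube_block ['top'] [ 6.15826e+02  2.79911e+02 -2.42000e-01] 0.049
tube_block ['side'] [ 6.20134e+02  2.81001e+02 -2.85000e-01] 0.13
tube_block ['top', 'side'] [ 6.17398e+02  2.79912e+02 -2.44000e-01] 0.216
plain_block ((534.739013671875, -251.3680419921875), (92.82876586914062, 65.4820556640625), 0.43375101685523987)
plain_block ['top'] [ 5.36899e+02 -2.55442e+02  2.90000e-02] 0.073
plain_block ['side'] [ 5.41353e+02 -2.55623e+02  4.00000e-03] 0.051
plain_block ['top', 'side'] [ 5.38344e+02 -2.55885e+02  2.50000e-02] 0.171
heater ((554.9154052734375, -23.879776000976562), (194.44760131835938, 229.6984100341797), 79.03020477294922)
heater ['top'] [ 5.53171e+02 -2.40580e+01 -1.89000e-01] 0.023
heater ['side'] [ 5.60366e+02 -1.91930e+01 -1.83000e-01] 0.034
heater ['top', 'side'] [ 5.55491e+02 -2.39180e+01 -1.91000e-01] 0.09
stand ((446.979736328125, 262.1292724609375), (87.48120880126953, 78.23703002929688), 2.5966784954071045)
stand ['top'] [4.48636e+02 2.67729e+02 4.50000e-02] 0.247
stand ['side'] [ 4.51036e+02  2.67722e+02 -3.30000e-02] 0.447
stand ['top', 'side'] [4.50067e+02 2.67724e+02 2.50000e-02] 0.712
```

View pics/c2.png

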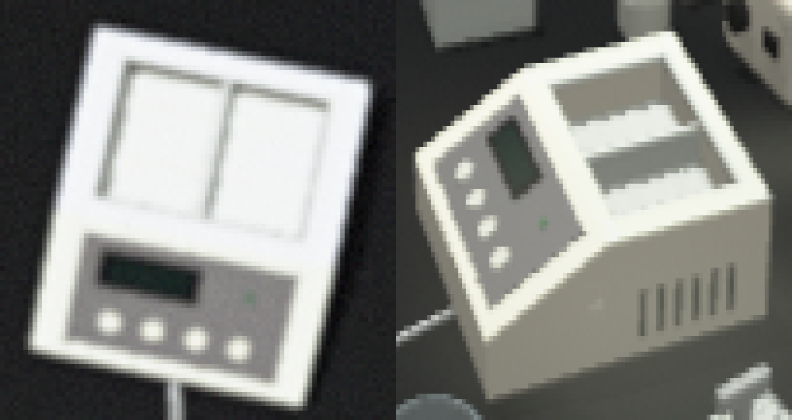

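The heater's bay opening shows clearly in both crops. Its corners are at (125,62), (330,100), (303,240), (95,195) in the top crop and at (553,85), (670,52), (745,185), (604,213) in the side crop. I'll back-project these.

```bash
python3 - <<'E'
from h import *
T=np.array([(125,62),(330,100),(303,240),(95,195)])/[396/85,420/90]+[225,140]-.5
S=np.array([(157,85),(274,52),(349,185),(208,213)])/[396/102,420/80]+[220,165]-.5
for n,c in(('top',T),('side',S)):
    P=back(n,c,85)[:,:2];print(n,P.round(1).tolist(),P.mean(0).round(1),[np.linalg.norm(P[i]-P[i-1]).round(1) for i in range(4)])
    H={'top':(553.2,-24.1,-.189),'side':(560.4,-19.2,-.183)}[n]
    d=P.mean(0)-H[:2];a=H[2];print('in heater',d@[np.cos(a),np.sin(a)],d@[-np.sin(a),np.cos(a)])
# top rear corners outer
T=np.array([(93,27),(370,82)])/[396/85,420/90]+[225,140]-.5
print(back('top',T,85))
# where TCP appears: current pose vs. shows
print(proj('top',[[119.6,511.2,242.3]]),proj('side',[[119.6,511.2,242.3]]))
for nm,p in(('tube',(616,280,-.244)),('plain',(538,-255.5,.025))):
    for n in('top','side'): print(nm,n,proj(n,place(np.array([[31,17,40],[-31,-17,40],[0,0,85.]]),p)).round(1).tolist())
E
python3 - <<'E'
import cv2,numpy as np
t=cv2.imread('pics/t1.png');s=cv2.imread('pics/s1.png')
g=lambda a,x,y,w,h:cv2.resize(a[y:y+h,x:x+w],(400,300),interpolation=3)
cv2.imwrite('pics/c3.png',np.vstack([np.hstack([g(t,314,175,48,36),g(s,280,230,60,45)]),np.hstack([g(t,152,148,48,36),g(t,152,198,48,36)])]))
E
```

```text
top [[656.8, 30.1], [634.2, -110.2], [537.8, -93.5], [564.7, 47.8]] [598.4 -31.4] [np.float64(93.8), np.float64(142.1), np.float64(97.8), np.float64(143.8)]
in heater 45.757987573897125 1.2791150769497461
side [[568.2, 43.3], [667.6, 27.9], [638.3, -118.8], [535.3, -89.2]] [602.3 -34.2] [np.float64(136.5), np.float64(100.6), np.float64(149.6), np.float64(107.2)]
in heater 43.97189650278458 -7.090905933764487
[[ 680.59679188   52.69651169   85.        ]
 [ 647.454959   -137.2472056    85.        ]]
[[ 68.66425358 329.78063427]] [[ 65.9452874 110.5119291]]
tube top [[172.9, 155.7], [177.3, 176.4], [172.4, 163.4]]
tube side [[246.0, 154.4], [231.2, 161.2], [238.3, 146.4]]
plain top [[332.9, 184.5], [343.7, 203.5], [341.0, 192.3]]
plain side [[312.7, 242.9], [301.0, 258.4], [307.8, 236.9]]
```

View pics/c3.png

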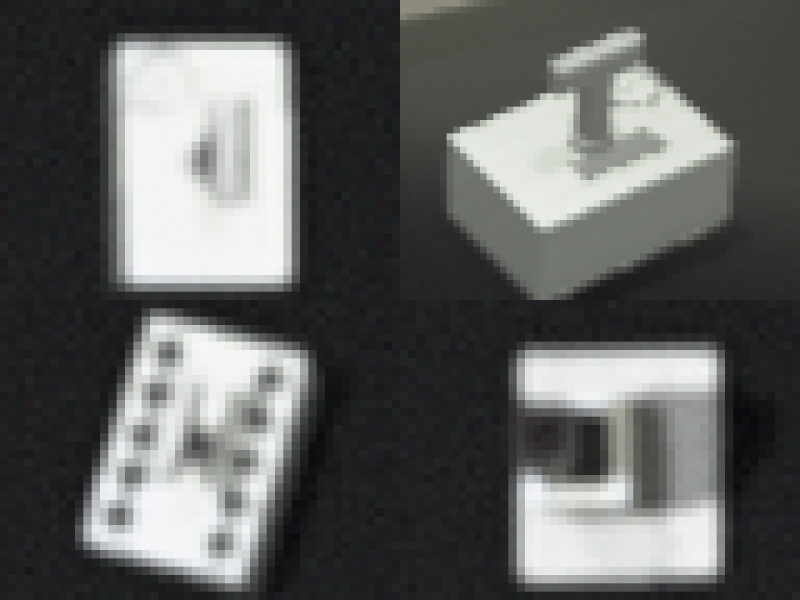

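The ring sits at the block's +x/+y corner in the top crop at (160,80), which agrees with the fit at yaw≈0.025. The stand is aligned with the world axes. I'll go to the tube block first.

>>> move_arm:
  increments:
    - {"translation":[0.83,-0.385,0.3],"twist":[0,0,-0.1],"fingers":1}
    - {"translation":[0.83,-0.385,0.3],"fingers":1}
    - {"translation":[0.83,-0.385,0.2],"fingers":1}
    - {"translation":[0.83,-0.385,0],"fingers":1}
    - {"translation":[0.83,-0.385,0],"fingers":1}
    - {"translation":[0.83,-0.385,0],"fingers":1}
    - {"translation":[0.83,-0.385,0],"fingers":1}
    - {"translation":[0.83,-0.385,0],"fingers":1}
    - {"translation":[0.83,-0.385,0],"fingers":1}
    - {"translation":[0.83,-0.385,0],"fingers":1}
    - {"translation":[0.83,-0.385,-0.8],"fingers":1}
    - {"translation":[0.83,-0.385,-0.8],"fingers":1}
  squeeze: 60

```text
schema error: expected keys translation, twist, fingers
```

Run:
```python
from h import *
s=telemetry.state();print(s['ee_pos'],s['ee_rot'],s['force'],s['clock'])
for n in('top','side'):
    for d in cut_out(n,'probe'): print(n,d['xy'],back(n,d['xy'],130)[0])
```

```text
[119.55237702 511.22432612 242.30766542] [3.60095949e-01 3.12088648e+00 1.02489348e-04] [ 0.07802    -0.59151206 -0.0687503 ] 1.3
top [335.1, 197.7] [ 515.0380162 -229.0679523  130.       ]
top [162.3, 250.7] [340.78709243 287.96003857 130.        ]
top [133.9, 246.4] [350.89286475 374.83606809 130.        ]
top [172.1, 214.2] [451.37562567 263.71539838 130.        ]
side [157.9, 153.7] [333.799265   287.74480692 130.        ]
side [154.6, 130.7] [380.13458931 458.01255091 130.        ]
side [194.2, 151.8] [438.50152929 240.43350132 130.        ]
```

>>> move_arm:
  increments:
    - {"translation":[0.83,-0.385,0.3],"twist":[0,0,-0.1],"fingers":1}
    - {"translation":[0.83,-0.385,0.3],"twist":[0,0,0],"fingers":1}
    - {"translation":[0.83,-0.385,0.2],"twist":[0,0,0],"fingers":1}
    - {"translation":[0.83,-0.385,0],"twist":[0,0,0],"fingers":1}
    - {"translation":[0.83,-0.385,0],"twist":[0,0,0],"fingers":1}
    - {"translation":[0.83,-0.385,0],"twist":[0,0,0],"fingers":1}
    - {"translation":[0.83,-0.385,0],"twist":[0,0,0],"fingers":1}
    - {"translation":[0.83,-0.385,0],"twist":[0,0,0],"fingers":1}
    - {"translation":[0.83,-0.385,0],"twist":[0,0,0],"fingers":1}
    - {"translation":[0.83,-0.385,0],"twist":[0,0,0],"fingers":1}
    - {"translation":[0.83,-0.385,-0.5],"twist":[0,0,0],"fingers":1}
    - {"translation":[0.83,-0.385,-0.5],"twist":[0,0,0],"fingers":1}
  squeeze: 60

```text
clock: 2.6
ee_pos: [616.1, 280.9, 234.5]
ee_rot: [0.382, 3.116, 0.002]
force: [0.8, 0.9, -0.3]
grip_width: 1.001
```

>>> move_arm:
  increments:
    - {"translation":[0,0,-0.5],"twist":[0,0,0],"fingers":1}
    - {"translation":[0,0,-0.5],"twist":[0,0,0],"fingers":1}
    - {"translation":[0,0,0],"twist":[0,0,0],"fingers":1}

```text
clock: 2.9
ee_pos: [612.5, 280.7, 179.8]
ee_rot: [-0.382, -3.111, 0.005]
force: [-1.3, 0.5, -1.1]
grip_width: 0.999
```

```bash
cat >> h.py <<'E'
def yaw(s):
    R=cv2.Rodrigues(np.array(s['ee_rot']))[0]; return np.arctan2(-R[0,1],R[1,1]),R[:,2]
def st():
    s=telemetry.state();print('pos',s['ee_pos'].round(1),'yaw',yaw(s)[0].round(4),'z',yaw(s)[1].round(3),'F',s['force'].round(1),'w',round(s['grip_width'],3),'t',s['clock']);return s
E
python3 -c "from h import *;st();print(rect)"
```

```text
pos [612.5 280.7 179.8] yaw -0.2445 z [-0.008 -0.002 -1.   ] F [-1.3  0.5 -1.1] w 0.999 t 2.9
<function rect at 0x7fed94330a40>
```

>>> move_arm:
  increments:
    - {"translation":[0.08,0,-0.55],"twist":[0,0,0],"fingers":1}
    - {"translation":[0,0,-0.55],"twist":[0,0,0],"fingers":1}
    - {"translation":[0,0,-0.5],"twist":[0,0,0],"fingers":1}
    - {"translation":[0,0,0],"twist":[0,0,0],"fingers":1}
    - {"translation":[0,0,0],"twist":[0,0,0],"fingers":1}

```text
clock: 3.4
ee_pos: [618.7, 282.2, 106.0]
ee_rot: [0.381, 3.117, 0.001]
force: [0.1, 0.5, 1.1]
grip_width: 1.003
```

```bash
python3 -c "from h import *;st()"
```

```text
pos [618.7 282.2 106. ] yaw -0.2434 z [ 0.001  0.001 -1.   ] F [0.1 0.5 1.1] w 1.003 t 3.4
```

>>> move_arm:
  increments:
    - {"translation":[-0.02,-0.04,-0.42],"twist":[0,0,0],"fingers":1}
    - {"translation":[0,0,-0.42],"twist":[0,0,0],"fingers":1}
    - {"translation":[0,0,0],"twist":[0,0,0],"fingers":1}
    - {"translation":[0,0,0],"twist":[0,0,0],"fingers":0}
    - {"translation":[0,0,0],"twist":[0,0,0],"fingers":0}
    - {"translation":[0,0,0],"twist":[0,0,0],"fingers":0}
    - {"translation":[0,0,0],"twist":[0,0,0],"fingers":0}
    - {"translation":[0,0,0],"twist":[0,0,0],"fingers":0}
    - {"translation":[0,0,0],"twist":[0,0,0],"fingers":0}
  squeeze: 60

```text
clock: 4.3
ee_pos: [617.3, 279.7, 62.9]
ee_rot: [0.382, 3.118, 0.0]
force: [-1.5, -2.3, 2.1]
grip_width: 0.106
```

```bash
python3 -c "from h import *;st()"
```

```text
pos [617.3 279.7  62.9] yaw -0.2438 z [ 0. -0. -1.] F [-1.5 -2.3  2.1] w 0.106 t 4.3
```

>>> move_arm:
  increments:
    - {"translation":[0,0,0.3],"twist":[0,0,0],"fingers":0}
    - {"translation":[0,0,0.6],"twist":[0,0,0],"fingers":0}
    - {"translation":[0,0,0.8],"twist":[0,0,0],"fingers":0}
    - {"translation":[0,0,0.7],"twist":[0,0,0.38],"fingers":0}
    - {"translation":[-0.04,-0.7,0],"twist":[0,0,0],"fingers":0}
    - {"translation":[-0.04,-0.9,0],"twist":[0,0,0],"fingers":0}
    - {"translation":[-0.04,-0.9,0],"twist":[0,0,0],"fingers":0}
    - {"translation":[-0.04,-0.9,0],"twist":[0,0,0],"fingers":0}
    - {"translation":[-0.04,-0.9,0],"twist":[0,0,0],"fingers":0}
    - {"translation":[-0.04,-0.8,0],"twist":[0,0,0],"fingers":0}
    - {"translation":[0,-0.4,0],"twist":[0,0,0],"fingers":0}
    - {"translation":[0,0,0],"twist":[0,0,0],"fingers":0}

```text
clock: 5.5
ee_pos: [604.7, 1.5, 182.4]
ee_rot: [-0.305, -3.126, 0.001]
force: [0.6, 0.3, -6.1]
grip_width: 0.103
```

>>> move_arm:
  increments:
    - {"translation":[0,0,0],"twist":[0,0,0],"fingers":0}
    - {"translation":[0,0,0],"twist":[0,0,0],"fingers":0}

```text
clock: 5.7
ee_pos: [604.9, 5.8, 182.3]
ee_rot: [-0.298, -3.127, -0.001]
force: [0.5, 0.1, -6.1]
grip_width: 0.111
```

Run:
```python
from h import *
s=st();a=snap('top','t2.png');b=snap('side','s2.png')
p0=[s['ee_pos'][0],s['ee_pos'][1],yaw(s)[0],s['ee_pos'][2]-63]
for n in('top','side'):
    for d in cut_out(n,'tube_block')[:2]:
        if d['region'].sum()<200: continue
        print(n,d['xy'],d['region'].sum(),fit([(n,d['region'])],BLOCK,p0)[0].round(3))
    print('expected mid',proj(n,place(np.array([[0,0,20.]]),p0)))
o=np.hstack([cv2.resize(a[110:215,225:310],(400,494),interpolation=3),cv2.resize(b[115:235,215:312],(400,494),interpolation=3)]);cv2.imwrite('pics/c4.png',o[:,:,::-1])
```

```text
pos [604.9   5.8 182.3] yaw -0.1898 z [-0.001  0.001 -1.   ] F [ 0.5  0.1 -6.1] w 0.111 t 5.7
top [256.6, 175.0] 263 [ 5.98813e+02  8.15900e+00 -1.15000e-01  1.19306e+02]
expected mid [[258.57043815 165.8951665 ]]
side [276.1, 165.1] 721 [ 6.08949e+02  6.29000e+00 -1.84000e-01  1.19306e+02]
expected mid [[276.7845825  167.46021341]]
```

View pics/c4.png

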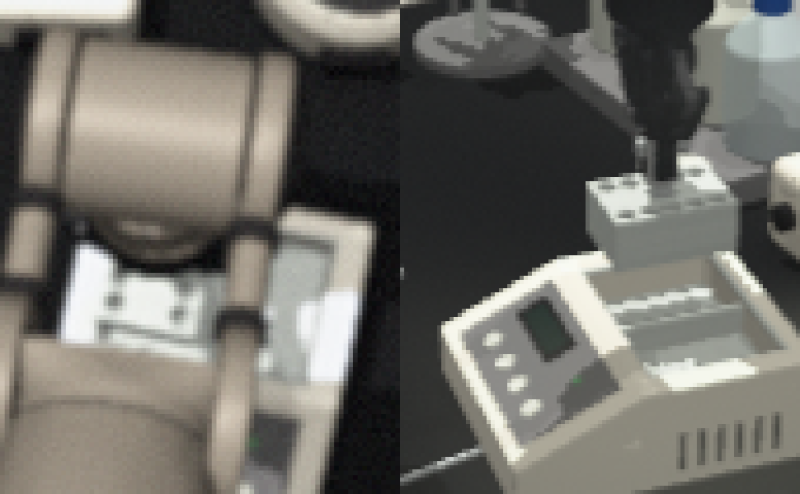

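The block hangs over the left bay. Side-camera offsets calibrated from the grasp put the bay target at hand ≈ (606, 4). I'll lower it in steps while watching the force.

>>> move_arm:
  increments:
    - {"translation":[0.025,-0.035,-0.3],"twist":[0,0,0],"fingers":0}
    - {"translation":[0,0,-0.3],"twist":[0,0,0],"fingers":0}
    - {"translation":[0,0,-0.1],"twist":[0,0,0],"fingers":0}
    - {"translation":[0,0,0],"twist":[0,0,0],"fingers":0}

```text
clock: 6.3
ee_pos: [605.9, 3.5, 146.6]
ee_rot: [-0.298, -3.125, -0.0]
force: [-0.2, 0.3, -5.8]
grip_width: 0.104
```

>>> move_arm:
  increments:
    - {"translation":[0,0,-0.06],"twist":[0,0,0],"fingers":0}
    - {"translation":[0,0,0],"twist":[0,0,0],"fingers":0}

```text
clock: 6.5
ee_pos: [606.6, 3.2, 145.1]
ee_rot: [0.299, 3.126, 0.0]
force: [-1.5, 0.2, -4.6]
grip_width: 0.109
```

Run:
```python
from h import *
s=st();b=snap('side','s3.png')
p0=[s['ee_pos'][0],s['ee_pos'][1],yaw(s)[0],s['ee_pos'][2]-63]
for n in('side',):
    for d in cut_out(n,'tube_block')[:1]:
        print(n,d['xy'],d['region'].sum(),fit([(n,d['region'])],BLOCK,p0)[0].round(3))
cv2.imwrite('pics/c5.png',cv2.resize(b[155:240,220:320],(800,600),interpolation=3)[:,:,::-1])
```

```text
pos [606.6   3.2 145.1] yaw -0.1905 z [ 0.001  0.    -1.   ] F [-1.5  0.2 -4.6] w 0.109 t 6.5
side [278.0, 175.7] 687 [ 6.08787e+02  2.78600e+00 -2.28000e-01  8.21440e+01]
```

View pics/c5.png

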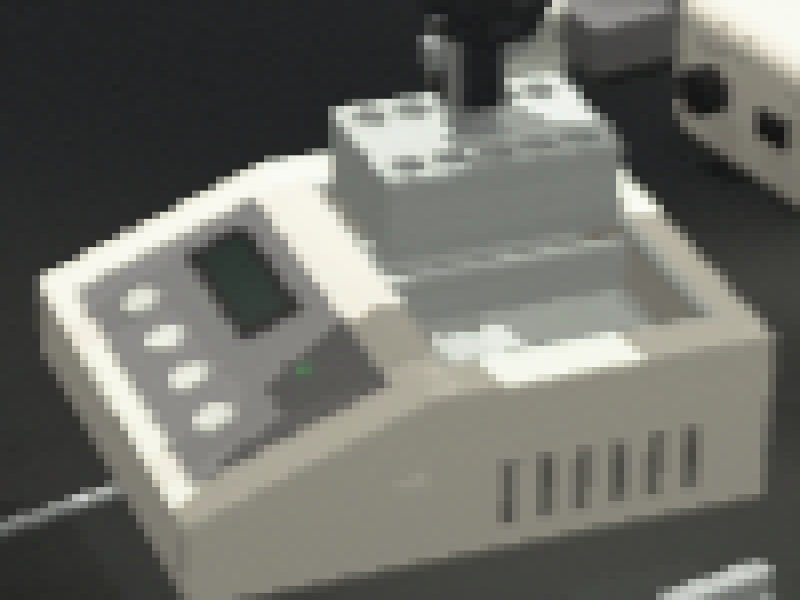

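The block is entering the left bay, with its lower edge just behind the divider at about (400,260)–(620,230). I'll continue.

>>> move_arm:
  increments:
    - {"translation":[0,0,-0.08],"twist":[0,0,0],"fingers":0}
    - {"translation":[0,0,-0.04],"twist":[0,0,0],"fingers":0}
    - {"translation":[0,0,0],"twist":[0,0,0],"fingers":0}

```text
clock: 6.9
ee_pos: [606.3, 3.0, 137.7]
ee_rot: [-0.299, -3.127, -0.0]
force: [-0.7, -0.5, -5.4]
grip_width: 0.107
```

```bash
python3 -c "from h import *;s=st();print(s['ft_torque'])"
```

```text
pos [606.3   3.  137.7] yaw -0.1908 z [-0.001  0.    -1.   ] F [-0.7 -0.5 -5.4] w 0.107 t 6.9
[0.06256561 0.16740716 0.05219732]
```

>>> move_arm:
  increments:
    - {"translation":[0,0,-0.12],"twist":[0,0,0],"fingers":0}
    - {"translation":[0,0,-0.12],"twist":[0,0,0],"fingers":0}
    - {"translation":[0,0,-0.06],"twist":[0,0,0],"fingers":0}
    - {"translation":[0,0,0],"twist":[0,0,0],"fingers":0}
    - {"translation":[0,0,0],"twist":[0,0,0],"fingers":0}

```text
clock: 7.4
ee_pos: [606.4, 3.0, 123.1]
ee_rot: [-0.299, -3.127, -0.0]
force: [-1.0, -0.1, -6.3]
grip_width: 0.105
```

```bash
python3 -c "from h import *;s=st();print(s['ft_torque'])"
```

```text
pos [606.4   3.  123.1] yaw -0.1907 z [-0.001  0.    -1.   ] F [-1.  -0.1 -6.3] w 0.105 t 7.4
[0.02691055 0.24630854 0.02647847]
```

>>> move_arm:
  increments:
    - {"translation":[0,0,-0.06],"twist":[0,0,0],"fingers":0}
    - {"translation":[0,0,-0.03],"twist":[0,0,0],"fingers":0}
    - {"translation":[0,0,-0.02],"twist":[0,0,0],"fingers":0}
    - {"translation":[0,0,0],"twist":[0,0,0],"fingers":0}
    - {"translation":[0,0,0],"twist":[0,0,0],"fingers":0}

```text
clock: 7.9
ee_pos: [606.4, 3.1, 118.0]
ee_rot: [-0.299, -3.127, -0.0]
force: [-3.6, -0.0, -2.7]
grip_width: 0.106
```

```bash
python3 -c "from h import *;s=st();print(s['ft_torque'])"
```

```text
pos [606.4   3.1 118. ] yaw -0.1907 z [-0.  0. -1.] F [-3.6 -0.  -2.7] w 0.106 t 7.9
[0.15470741 0.51259459 0.07331067]
```

>>> move_arm:
  increments:
    - {"translation":[0,0,-0.01],"twist":[0,0,0],"fingers":0}
    - {"translation":[0,0,0],"twist":[0,0,0],"fingers":0}
    - {"translation":[0,0,0],"twist":[0,0,0],"fingers":0.45}
    - {"translation":[0,0,0],"twist":[0,0,0],"fingers":0.45}
    - {"translation":[0,0,0],"twist":[0,0,0],"fingers":0.45}
    - {"translation":[0,0,0],"twist":[0,0,0],"fingers":0.45}
    - {"translation":[0,0,0.3],"twist":[0,0,0],"fingers":0.45}
    - {"translation":[0,0,0.7],"twist":[0,0,0],"fingers":0.45}
    - {"translation":[0,0,1],"twist":[0,0,0],"fingers":0.45}
    - {"translation":[0,0,0.3],"twist":[0,0,0],"fingers":0.6}
    - {"translation":[0,0,0],"twist":[0,0,0],"fingers":0.8}

```text
clock: 9.0
ee_pos: [608.0, 2.9, 235.8]
ee_rot: [0.298, 3.12, -0.0]
force: [-0.8, -0.3, -1.0]
grip_width: 0.751
```

```bash
python3 -c "from h import *;s=st()
for n in('side',):
    b=snap(n,'s4.png')
    for d in cut_out(n,'tube_block')[:1]:
        p=[606,3,-.19,55];print(n,d['xy'],d['region'].sum(),fit([(n,d['region'])],[BLOCK[0]-[0,0,0]],p)[0].round(3), proj(n,place(np.array([[0,0,40.]]),p)))"
```

```text
pos [608.    2.9 235.8] yaw -0.1906 z [ 0.007 -0.001 -1.   ] F [-0.8 -0.3 -1. ] w 0.751 t 9.0
side [278.7, 180.9] 655 [ 6.24834e+02  2.90280e+01 -1.67000e-01  5.50000e+01] [[277.43405046 180.54560707]]
```

>>> move_arm:
  increments:
    - {"translation":[-0.195,-0.74,0],"twist":[0,0,0.22],"fingers":1}
    - {"translation":[-0.195,-0.74,0],"twist":[0,0,0.22],"fingers":1}
    - {"translation":[-0.195,-0.74,0],"twist":[0,0,0.22],"fingers":1}
    - {"translation":[-0.195,-0.74,0],"twist":[0,0,0.22],"fingers":1}
    - {"translation":[-0.195,-0.74,0],"twist":[0,0,0.22],"fingers":1}
    - {"translation":[-0.195,-0.74,0],"twist":[0,0,0.22],"fingers":1}
    - {"translation":[-0.195,-0.73,0],"twist":[0,0,0.22],"fingers":1}
    - {"translation":[0,0,-0.8],"twist":[0,0,0],"fingers":1}
    - {"translation":[0,0,-0.8],"twist":[0,0,0],"fingers":1}
    - {"translation":[0,0,-0.7],"twist":[0,0,0],"fingers":1}
    - {"translation":[0,0,0],"twist":[0,0,0],"fingers":1}
    - {"translation":[0,0,0],"twist":[0,0,0],"fingers":1}

```text
clock: 10.3
ee_pos: [537.7, -255.2, 116.5]
ee_rot: [0.038, -3.139, -0.003]
force: [-0.2, 0.6, 0.3]
grip_width: 1.001
```

```bash
python3 -c "from h import *;s=st()"
```

```text
pos [ 537.7 -255.2  116.5] yaw 0.0243 z [-0.002  0.002 -1.   ] F [-0.2  0.6  0.3] w 1.001 t 10.3
```

>>> move_arm:
  increments:
    - {"translation":[0.01,0,-0.5],"twist":[0,0,0],"fingers":1}
    - {"translation":[0,0,-0.5],"twist":[0,0,0],"fingers":1}
    - {"translation":[0,0,-0.06],"twist":[0,0,0],"fingers":1}
    - {"translation":[0,0,0],"twist":[0,0,0],"fingers":1}
    - {"translation":[0,0,0],"twist":[0,0,0],"fingers":0}
    - {"translation":[0,0,0],"twist":[0,0,0],"fingers":0}
    - {"translation":[0,0,0],"twist":[0,0,0],"fingers":0}
    - {"translation":[0,0,0],"twist":[0,0,0],"fingers":0}
    - {"translation":[0,0,0],"twist":[0,0,0],"fingers":0}
    - {"translation":[0,0,0],"twist":[0,0,0],"fingers":0}
  squeeze: 60

```text
clock: 11.3
ee_pos: [538.7, -255.8, 64.4]
ee_rot: [-0.038, 3.141, -0.001]
force: [0.4, -1.8, 0.5]
grip_width: 0.105
```

```bash
python3 -c "from h import *;s=st()"
```

```text
pos [ 538.7 -255.8   64.4] yaw 0.0243 z [ 0. -0. -1.] F [ 0.4 -1.8  0.5] w 0.105 t 11.3
```

>>> move_arm:
  increments:
    - {"translation":[0,0,0.3],"twist":[0,0,0],"fingers":0}
    - {"translation":[0,0,0.6],"twist":[0,0,0],"fingers":0}
    - {"translation":[0,0,0.8],"twist":[0,0,0],"fingers":0}
    - {"translation":[0,0,0.7],"twist":[0,0,0],"fingers":0}
    - {"translation":[0.2,0.7,0],"twist":[0,0,-0.31],"fingers":0}
    - {"translation":[0.2,0.7,0],"twist":[0,0,-0.31],"fingers":0}
    - {"translation":[0.2,0.7,0],"twist":[0,0,-0.31],"fingers":0}
    - {"translation":[0.2,0.7,0],"twist":[0,0,-0.31],"fingers":0}
    - {"translation":[0.2,0.6,0],"twist":[0,0,-0.3],"fingers":0}
    - {"translation":[0.07,0.33,0],"twist":[0,0,0],"fingers":0}
    - {"translation":[0,0,0],"twist":[0,0,0],"fingers":0}
    - {"translation":[0,0,0],"twist":[0,0,0],"fingers":0}

```text
clock: 12.5
ee_pos: [591.6, -69.1, 183.5]
ee_rot: [-0.297, -3.126, 0.0]
force: [0.4, -0.1, -6.0]
grip_width: 0.104
```

Run:
```python
from h import *
s=st();b=snap('side','s5.png')
p0=[s['ee_pos'][0],s['ee_pos'][1],yaw(s)[0],s['ee_pos'][2]-64.4]
for n in('side',):
    for d in cut_out(n,'plain_block')[:3]:
        print(n,d['xy'],d['region'].sum(),fit([(n,d['region'])],BLOCK,p0)[0].round(3),proj(n,place(np.array([[0,0,20.]]),p0)))
cv2.imwrite('pics/c6.png',cv2.resize(b[140:240,220:320],(600,600),interpolation=3)[:,:,::-1])
```

```text
pos [591.6 -69.1 183.5] yaw -0.1895 z [-0.002 -0.    -1.   ] F [ 0.4 -0.1 -6. ] w 0.104 t 12.5
side [287.6, 180.3] 803 [ 5.92926e+02 -6.81630e+01 -1.75000e-01  1.19146e+02] [[286.58835576 180.08830669]]
side [400.0, 262.1] 1284 [1.592219e+03 3.338565e+03 3.510000e-01 1.191460e+02] [[286.58835576 180.08830669]]
```

View pics/c6.png

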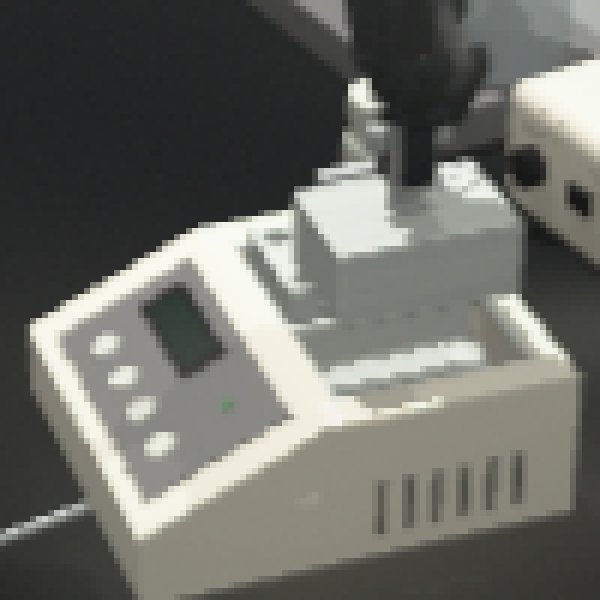

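The tube block sits home, and the plain block hangs over the right bay. Lowering.

>>> move_arm:
  increments:
    - {"translation":[0.015,0,-0.3],"twist":[0,0,0],"fingers":0}
    - {"translation":[0,0,-0.3],"twist":[0,0,0],"fingers":0}
    - {"translation":[0,0,-0.1],"twist":[0,0,0],"fingers":0}
    - {"translation":[0,0,-0.06],"twist":[0,0,0],"fingers":0}
    - {"translation":[0,0,0],"twist":[0,0,0],"fingers":0}
    - {"translation":[0,0,0],"twist":[0,0,0],"fingers":0}

```text
clock: 13.2
ee_pos: [593.3, -69.3, 147.1]
ee_rot: [0.299, 3.126, -0.0]
force: [-0.2, 0.4, -5.6]
grip_width: 0.104
```

>>> move_arm:
  increments:
    - {"translation":[0,0,-0.06],"twist":[0,0,0],"fingers":0}
    - {"translation":[0,0,0],"twist":[0,0,0],"fingers":0}

```text
clock: 13.4
ee_pos: [592.9, -68.9, 143.4]
ee_rot: [-0.299, -3.127, -0.0]
force: [0.4, 0.4, -6.3]
grip_width: 0.109
```

```bash
python3 -c "from h import *;s=st();print(s['ft_torque'])"
```

```text
pos [592.9 -68.9 143.4] yaw -0.1906 z [ 0.  0. -1.] F [ 0.4  0.4 -6.3] w 0.109 t 13.4
[ 0.00273582  0.02140518 -0.04156643]
```

Underside is at about 79, below the rim, with no contact so far.

>>> move_arm:
  increments:
    - {"translation":[0,0,-0.06],"twist":[0,0,0],"fingers":0}
    - {"translation":[0,0,-0.06],"twist":[0,0,0],"fingers":0}
    - {"translation":[0,0,0],"twist":[0,0,0],"fingers":0}

```text
clock: 13.7
ee_pos: [592.6, -68.8, 136.7]
ee_rot: [-0.299, -3.126, -0.0]
force: [-0.3, 0.1, -5.8]
grip_width: 0.106
```

>>> move_arm:
  increments:
    - {"translation":[0,0,-0.06],"twist":[0,0,0],"fingers":0}
    - {"translation":[0,0,-0.06],"twist":[0,0,0],"fingers":0}
    - {"translation":[0,0,0],"twist":[0,0,0],"fingers":0}

```text
clock: 14.0
ee_pos: [592.6, -68.9, 130.7]
ee_rot: [-0.299, -3.126, -0.0]
force: [-0.4, -0.4, -5.6]
grip_width: 0.105
```

```bash
python3 -c "from h import *;s=st();print(s['ft_torque'])"
```

```text
pos [592.6 -68.9 130.7] yaw -0.1907 z [-0.001  0.    -1.   ] F [-0.4 -0.4 -5.6] w 0.105 t 14.0
[0.01348689 0.01740936 0.00291993]
```

Target TCP z is about 119.4.

>>> move_arm:
  increments:
    - {"translation":[0,0,-0.1],"twist":[0,0,0],"fingers":0}
    - {"translation":[0,0,-0.07],"twist":[0,0,0],"fingers":0}
    - {"translation":[0,0,-0.03],"twist":[0,0,0],"fingers":0}
    - {"translation":[0,0,0],"twist":[0,0,0],"fingers":0}
    - {"translation":[0,0,0],"twist":[0,0,0],"fingers":0}

```text
clock: 14.5
ee_pos: [593.0, -69.0, 121.4]
ee_rot: [0.299, 3.127, 0.0]
force: [0.3, -0.6, -6.4]
grip_width: 0.11
```

```bash
python3 -c "from h import *;s=st();print(s['ft_torque'])"
```

```text
pos [593.  -69.  121.4] yaw -0.1907 z [ 0.  0. -1.] F [ 0.3 -0.6 -6.4] w 0.11 t 14.5
[0.04122437 0.02177564 0.03978017]
```

>>> move_arm:
  increments:
    - {"translation":[0,0,-0.03],"twist":[0,0,0],"fingers":0}
    - {"translation":[0,0,-0.02],"twist":[0,0,0],"fingers":0}
    - {"translation":[0,0,0],"twist":[0,0,0],"fingers":0}
    - {"translation":[0,0,0],"twist":[0,0,0],"fingers":0}

```text
clock: 14.9
ee_pos: [593.0, -69.1, 119.4]
ee_rot: [0.299, 3.127, -0.0]
force: [-1.5, -0.2, -0.0]
grip_width: 0.108
```

```bash
python3 -c "from h import *;s=st();print(s['ft_torque'])"
```

```text
pos [593.  -69.1 119.4] yaw -0.1907 z [ 0.001 -0.    -1.   ] F [-1.5 -0.2 -0. ] w 0.108 t 14.9
[-0.02745469  0.21568491 -0.00420695]
```

>>> move_arm:
  increments:
    - {"translation":[0,0,0],"twist":[0,0,0],"fingers":0.45}
    - {"translation":[0,0,0],"twist":[0,0,0],"fingers":0.45}
    - {"translation":[0,0,0],"twist":[0,0,0],"fingers":0.45}
    - {"translation":[0,0,0],"twist":[0,0,0],"fingers":0.45}
    - {"translation":[0,0,0.3],"twist":[0,0,0],"fingers":0.45}
    - {"translation":[0,0,0.7],"twist":[0,0,0],"fingers":0.45}
    - {"translation":[0,0,1],"twist":[0,0,0],"fingers":0.45}
    - {"translation":[0,0,1],"twist":[0,0,0],"fingers":0.6}
    - {"translation":[0,0,0.5],"twist":[0,0,0],"fingers":0.8}
    - {"translation":[0,0,0],"twist":[0,0,0],"fingers":1}

```text
clock: 15.9
ee_pos: [594.5, -69.3, 298.9]
ee_rot: [0.298, 3.118, -0.002]
force: [0.6, -0.3, 0.8]
grip_width: 0.911
```

Run:
```python
from h import *
s=st();a=snap('top','t6.png');b=snap('side','s6.png')
for n,u,us in(('top',(172,214),(177,217)),('side',(194,152),(199,179))):
    r1=sel(n,'probe',u); r2=sel(n,'stand',us)
    for P,rg in((STAND[2:],r1),(STAND[:2],r2)):
        if rg is None: print(n,'none');continue
        p0=[450,267,.02]
        p,f=fit([(n,rg)],P,p0);print(n,rg.sum(),p.round(3),round(f,3))
    if r1 is not None and r2 is not None: print('union',fit([(n,(r1|r2))],STAND,p0)[0].round(3))
r=sel('side','plain_block',(287,195))
print(proj('side',place(np.array([[0,0,20.]]),[593,-69,-.19,55])))
g=lambda a,x,y,w,h:cv2.resize(a[y:y+h,x:x+w],(400,500),interpolation=3)
cv2.imwrite('pics/c7.png',np.hstack([g(a,152,195,40,50),g(b,232,140,80,100)])[:,:,::-1])
```

```text
pos [594.5 -69.3 298.9] yaw -0.1906 z [ 0.009 -0.002 -1.   ] F [ 0.6 -0.3  0.8] w 0.911 t 15.9
top 100 [4.47792e+02 2.67024e+02 4.90000e-02] 0.149
top 592 [ 4.50478e+02  2.66093e+02 -1.60000e-02] 0.199
union [4.50548e+02 2.66189e+02 5.00000e-03]
side 175 [ 4.52002e+02  2.68850e+02 -2.52000e-01] 0.123
side 651 [4.52719e+02 2.70527e+02 6.00000e-02] 0.123
union [4.52948e+02 2.70434e+02 2.50000e-02]
[[286.50389858 198.76345032]]
```

View pics/c7.png

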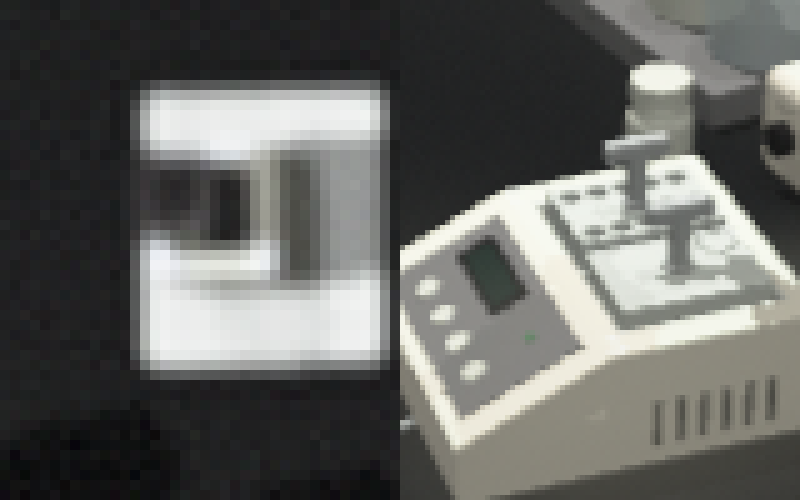

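Both blocks sit flat in their bays, with the ring visible at about (720,240) in the crop. The probe stands at roughly (450.5, 268). Moving there.

>>> move_arm:
  increments:
    - {"translation":[-0.356,0.842,0],"twist":[0,0,0.184],"fingers":1}
    - {"translation":[-0.356,0.842,0],"twist":[0,0,0.184],"fingers":1}
    - {"translation":[-0.356,0.842,0],"twist":[0,0,0.184],"fingers":1}
    - {"translation":[-0.356,0.842,0],"twist":[0,0,0.184],"fingers":1}
    - {"translation":[-0.356,0.842,0],"twist":[0,0,0.184],"fingers":1}
    - {"translation":[-0.356,0.842,0],"twist":[0,0,0.184],"fingers":1}
    - {"translation":[-0.356,0.842,0],"twist":[0,0,0.184],"fingers":1}
    - {"translation":[-0.356,0.842,0],"twist":[0,0,0.184],"fingers":1}
    - {"translation":[0,0,0],"twist":[0,0,0],"fingers":1}
    - {"translation":[0,0,-0.7],"twist":[0,0,0],"fingers":1}
    - {"translation":[0,0,-0.7],"twist":[0,0,0],"fingers":1}
    - {"translation":[0,0,0],"twist":[0,0,0],"fingers":1}

```text
clock: 17.45
ee_pos: [448.2, 266.3, 219.3]
ee_rot: [0.023, -3.132, 0.006]
force: [-0.9, -0.2, -0.2]
grip_width: 0.998
```

>>> move_arm:
  increments:
    - {"translation":[0,0,0],"twist":[0,0,0],"fingers":1}
    - {"translation":[0,0,0],"twist":[0,0,0],"fingers":1}

```text
clock: 17.65
ee_pos: [451.7, 267.9, 225.6]
ee_rot: [-0.022, 3.139, 0.002]
force: [-0.4, -0.8, 1.0]
grip_width: 1.0
```

Run:
```python
from h import *
s=st();b=snap('side','s7.png')
g=lambda a,x,y,w,h:cv2.resize(a[y:y+h,x:x+w],(640,600),interpolation=3)
cv2.imwrite('pics/c8.png',g(b,140,90,96,90)[:,:,::-1])
```

```text
pos [451.7 267.9 225.6] yaw 0.0142 z [ 0.003  0.001 -1.   ] F [-0.4 -0.8  1. ] w 1.0 t 17.65
```

View pics/c8.png

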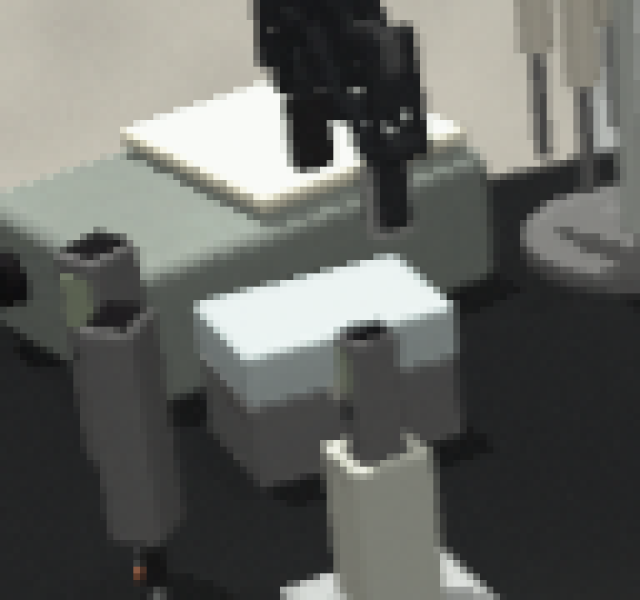

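The fingers straddle the handle at about (370,330), and the look-alikes on the left are clear. Descending to grip.

>>> move_arm:
  increments:
    - {"translation":[-0.01,0,-0.5],"twist":[0,0,0],"fingers":1}
    - {"translation":[0,0,-0.6],"twist":[0,0,0],"fingers":1}
    - {"translation":[0,0,-0.5],"twist":[0,0,0],"fingers":1}
    - {"translation":[0,0,-0.36],"twist":[0,0,0],"fingers":1}
    - {"translation":[0,0,0],"twist":[0,0,0],"fingers":1}
    - {"translation":[0,0,0],"twist":[0,0,0],"fingers":0.5}
    - {"translation":[0,0,0],"twist":[0,0,0],"fingers":0}
    - {"translation":[0,0,0],"twist":[0,0,0],"fingers":0}
    - {"translation":[0,0,0],"twist":[0,0,0],"fingers":0}
    - {"translation":[0,0,0],"twist":[0,0,0],"fingers":0}
    - {"translation":[0,0,0],"twist":[0,0,0],"fingers":0}
  squeeze: 35

```text
clock: 18.8
ee_pos: [450.4, 268.0, 126.5]
ee_rot: [-0.023, 3.14, 0.001]
force: [-0.6, -1.3, 5.5]
grip_width: 0.252
```

```bash
python3 -c "from h import *;s=st()"
```

```text
pos [450.4 268.  126.5] yaw 0.0149 z [ 0.001  0.001 -1.   ] F [-0.6 -1.3  5.5] w 0.252 t 18.8
```

>>> move_arm:
  increments:
    - {"translation":[0,0,0.2],"twist":[0,0,0],"fingers":0}
    - {"translation":[0,0,0.4],"twist":[0,0,0],"fingers":0}
    - {"translation":[0,0,0.5],"twist":[0,0,0],"fingers":0}
    - {"translation":[0,0,0.6],"twist":[0,0,0],"fingers":0}
    - {"translation":[0,0,0.6],"twist":[0,0,0],"fingers":0}
    - {"translation":[0,0,0.6],"twist":[0,0,0],"fingers":0}
    - {"translation":[0,0,0.4],"twist":[0,0,0],"fingers":0}
    - {"translation":[0,0,0.1],"twist":[0,0,0],"fingers":0}
    - {"translation":[0,0,0],"twist":[0,0,0],"fingers":0}

```text
clock: 19.7
ee_pos: [450.0, 267.8, 296.2]
ee_rot: [-0.023, 3.141, 0.001]
force: [-0.5, -0.2, -0.8]
grip_width: 0.255
```

>>> move_arm:
  increments:
    - {"translation":[0.2,-0.4,0],"twist":[0,0,0],"fingers":0}
    - {"translation":[0.44,-0.8,0],"twist":[0,0,0],"fingers":0}
    - {"translation":[0.44,-0.8,0],"twist":[0,0,0],"fingers":0}
    - {"translation":[0.44,-0.8,0],"twist":[0,0,0],"fingers":0}
    - {"translation":[0.44,-0.8,0],"twist":[0,0,0],"fingers":0}
    - {"translation":[0.44,-0.8,0],"twist":[0,0,0],"fingers":0}
    - {"translation":[0.44,-0.8,0],"twist":[0,0,0],"fingers":0}
    - {"translation":[0.4,-0.8,0],"twist":[0,0,0],"fingers":0}
    - {"translation":[0.29,-0.53,0],"twist":[0,0,0],"fingers":0}
    - {"translation":[0,0,0],"twist":[0,0,0],"fingers":0}
    - {"translation":[0,0,0],"twist":[0,0,0],"fingers":0}

```text
clock: 20.8
ee_pos: [626.0, -59.0, 293.6]
ee_rot: [0.021, -3.138, -0.002]
force: [0.4, 0.2, -1.0]
grip_width: 0.252
```

```bash
python3 -c "from h import *;s=st()"
```

```text
pos [626.  -59.  293.6] yaw 0.0134 z [-0.004  0.001 -1.   ] F [ 0.4  0.2 -1. ] w 0.252 t 20.8
```

>>> move_arm:
  increments:
    - {"translation":[0.01,0.01,-0.6],"twist":[0,0,0],"fingers":0}
    - {"translation":[0,0,-0.6],"twist":[0,0,0],"fingers":0}
    - {"translation":[0,0,-0.4],"twist":[0,0,0],"fingers":0}
    - {"translation":[0,0,0],"twist":[0,0,0],"fingers":0}
    - {"translation":[0,0,0],"twist":[0,0,0],"fingers":0}
    - {"translation":[0,0,0],"twist":[0,0,0],"fingers":0}

```text
clock: 21.4
ee_pos: [627.6, -57.6, 217.6]
ee_rot: [-0.025, 3.139, -0.001]
force: [0.1, -0.5, -0.9]
grip_width: 0.253
```

Run:
```python
from h import *
s=st();b=snap('side','s8.png');x,y,z=s['ee_pos']
m=place(np.array([[31,17,40.]]),[593,-69.1,-.1907,55]);print('mark',m,proj('side',m),'disc pred',proj('side',[[x,y,z-111.5]]))
g=lambda a,x,y,w,h:cv2.resize(a[y:y+h,x:x+w],(780,600),interpolation=3)
cv2.imwrite('pics/c9.png',g(b,265,150,65,50)[:,:,::-1])
```

```text
pos [627.6 -57.6 217.6] yaw 0.0157 z [ 0.003 -0.    -1.   ] F [ 0.1 -0.5 -0.9] w 0.253 t 21.4
mark [[626.66031187 -58.28411331  95.        ]] [[294.39540651 188.08609475]] disc pred [[294.65450385 184.6977562 ]]
```

View pics/c9.png

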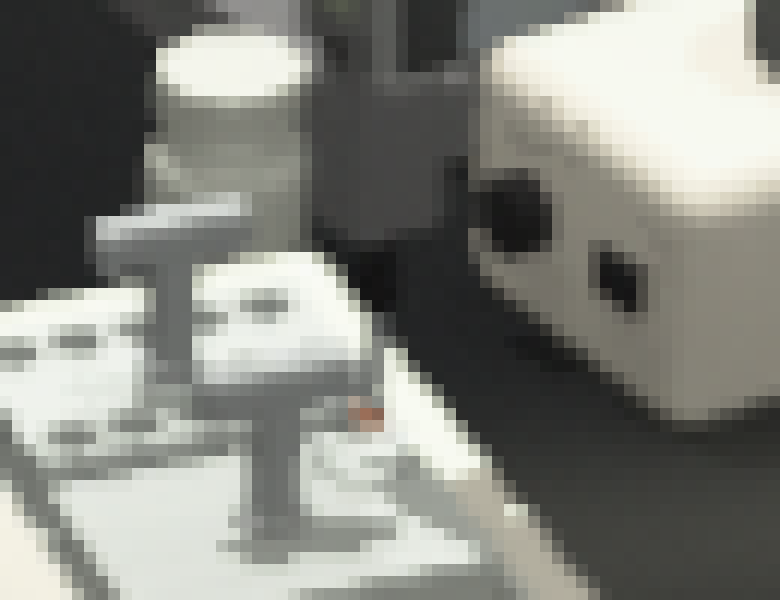

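The copper disc shows at crop (369,415), which is px (295.2,184.1). It is just above and slightly right of the ring, centred near crop (355,462). I'll compute the correction.

Run:
```python
from h import *
d=back('side',[[295.25,184.1]],106)[0];m=back('side',[[294.1,188.1]],95)[0];print(d,m,(m-d))
```

```text
[630.9537352 -55.6730849 106.       ] [625.8752796  -57.90808712  95.        ] [ -5.07845559  -2.23500222 -11.        ]
```

>>> move_arm:
  increments:
    - {"translation":[-0.06,-0.03,-0.1],"twist":[0,0,0],"fingers":0}
    - {"translation":[0,0,-0.08],"twist":[0,0,0],"fingers":0}
    - {"translation":[0,0,0],"twist":[0,0,0],"fingers":0}
    - {"translation":[0,0,0],"twist":[0,0,0],"fingers":0}

```text
clock: 21.85
ee_pos: [624.0, -59.7, 206.8]
ee_rot: [0.023, -3.141, -0.0]
force: [-0.3, 0.3, -1.1]
grip_width: 0.255
```

Run:
```python
from h import *
s=st();b=snap('side','s9.png')
c=b[150:200,265:330].astype(int);k=c[:,:,0]-c[:,:,2];k=np.where(k>30,k,0)
ys,xs=np.nonzero(k);print('disc px',265+(xs*k[ys,xs]).sum()/k.sum(),150+(ys*k[ys,xs]).sum()/k.sum(),len(xs),'pred',proj('side',[s['ee_pos']-[0,0,111.5]]))
c=cv2.imread('pics/s8.png')[150:200,265:330,::-1].astype(int);k=c[:,:,0]-c[:,:,2];k=np.where(k>30,k,0);ys,xs=np.nonzero(k);print('before',265+(xs*k[ys,xs]).sum()/k.sum(),150+(ys*k[ys,xs]).sum()/k.sum(),len(xs))
# ring from the image without probe
g=cv2.imread('pics/s6.png')[178:198,284:306,1];print(g)
```

```text
pos [624.  -59.7 206.8] yaw 0.0146 z [-0.  0. -1.] F [-0.3  0.3 -1.1] w 0.255 t 21.85
disc px 294.56 188.0 2 pred [[293.89847095 188.47066255]]
before 295.2413793103448 184.3405172413793 5
[[242 241 241 240 239 239 228 229 235 237 247 250 247 179  62  37  38  37
   37  36  36  35]
 [226 221 230 235 234 228 222 224 224 192 211 245 250 245 166  38  37  38
   37  38  36  35]
 [221 220 223 224 221 210 191 170 150 126 145 238 250 250 208  94  39  38
   39  38  39  37]
 [200 184 165 147 137 132 126 118 111 109 130 228 248 250 247 199  94  38
   39  39  39  38]
 [130 125 117 110 109 107 108 107 106 106 133 224 245 249 250 247 199  95
   40  41  40  40]
 [108 106 106 106 106 106 109 127 156 141 165 197 191 240 249 249 246 179
   64  41  41  42]
 [106 106 103 105 107 107 156 161 141 126 132 137 131 230 249 249 249 245
  166  43  44  43]
 [172 149 109 104 108 108 129 132 124 115 141 170 202 236 240 247 249 249
  228 130  45  46]
 [137 122 100 105 109 109 159 201 225 208 194 198 228 225 237 247 249 249
  247 202  97  47]
 [161 136  99 104 109 109 211 201 226 236 235 235 238 237 225 239 248 249

[... 249 characters left out ...]
9 218 192 218 231 235 236 236
  235 244 248 248]
 [237 183 114 108 112 128 213 235 237 234 233 232 229 201 180 179 179 180
  189 238 247 247]
 [218 164 118 109 113 118 171 219 233 235 235 235 235 194 157 159 159 159
  163 210 242 247]
 [177 161 141 119 122 121 134 155 174 180 179 180 181 167 160 159 159 158
  158 167 183 236]
 [219 167 125 116 120 124 146 156 160 160 160 159 160 159 159 159 158 158
  158 157 161 179]
 [164 157 154 153 153 154 159 161 160 159 160 210 226 188 158 159 158 159
  159 160 160 162]
 [228 189 160 161 160 212 227 227 226 226 226 231 235 231 228 190 159 159
  159 162 159 147]
 [236 230 227 227 226 232 235 235 235 236 235 235 237 236 232 208 160 136
  130 132 133 130]]
```

Numerically the disc is at px (294.6,188.0) and the ring centre is about (294.5,188.0), so they are aligned. Pressing gently now.

>>> move_arm:
  increments:
    - {"translation":[0,0,-0.04],"twist":[0,0,0],"fingers":0}
    - {"translation":[0,0,0],"twist":[0,0,0],"fingers":0}
    - {"translation":[0,0,0],"twist":[0,0,0],"fingers":0}

```text
clock: 22.2
ee_pos: [624.2, -59.7, 205.0]
ee_rot: [-0.023, 3.141, 0.0]
force: [0.0, 0.4, 1.7]
grip_width: 0.25
```

```bash
python3 -c "from h import *
import time
s=st()"
```

```text
pos [624.2 -59.7 205. ] yaw 0.0148 z [ 0.  0. -1.] F [0.  0.4 1.7] w 0.25 t 22.2
```

>>> move_arm:
  increments:
    - {"translation":[0,0,-0.02],"twist":[0,0,0],"fingers":0}
    - {"translation":[0,0,0],"twist":[0,0,0],"fingers":0}
    - {"translation":[0,0,0],"twist":[0,0,0],"fingers":0}

```text
clock: 22.5
ee_pos: [624.1, -59.7, 204.0]
ee_rot: [-0.023, 3.141, -0.0]
force: [0.3, -0.1, 1.4]
grip_width: 0.249
```

```bash
python3 -c "from h import *
s=st()"
```

```text
pos [624.1 -59.7 204. ] yaw 0.0148 z [ 0. -0. -1.] F [ 0.3 -0.1  1.4] w 0.249 t 22.5
```

>>> move_arm:
  increments:
    - {"translation":[0,0,0],"twist":[0,0,0],"fingers":0}
    - {"translation":[0,0,0],"twist":[0,0,0],"fingers":0}
    - {"translation":[0,0,0],"twist":[0,0,0],"fingers":0}

```text
clock: 22.8
ee_pos: [624.1, -59.7, 203.9]
ee_rot: [-0.023, 3.141, -0.0]
force: [0.4, -0.2, 0.5]
grip_width: 0.254
```

Run:
```python
from h import *
f=[]
for i in range(8):
    b=viewer.capture('side');f.append(telemetry.state()['force'])
print(np.mean(f,0),np.std(f,0));s=st()
cv2.imwrite('pics/s10.png',b[:,:,::-1])
a=cv2.resize(b[140:200,255:333],(780,600),interpolation=3)[:,:,::-1];cv2.imwrite('pics/c10.png',a)
for n,l in(('side',('tube_block','plain_block','heater','timer','beaker','jar','spatula','reagent_bottle','tip_box','tube_rack')),):
    for t in l: print(t,[(np.round(d['xy']).tolist(),round(d['confidence'],2)) for d in cut_out(n,t)[:3]])
d0=cv2.absdiff(cv2.imread('pics/s0.png'),b[:,:,::-1]).max(2)>50
n,_,S,_=cv2.connectedComponentsWithStats(d0.astype(np.uint8));print([x.tolist() for x in S[1:] if x[4]>15])
```

```text
[ 0.65363646 -0.16305643  1.14222343] [0.83565738 0.48210218 0.66752636]
pos [624.1 -59.7 203.9] yaw 0.0148 z [ 0.  0. -1.] F [ 1.  -0.9  0.5] w 0.252 t 23.2
tube_block [([276.0, 179.0], 0.91), ([210.0, 236.0], 0.25)]
plain_block [([290.0, 195.0], 0.81), ([397.0, 264.0], 0.76), ([292.0, 167.0], 0.65)]
heater [([261.0, 212.0], 0.59)]
timer [([189.0, 206.0], 0.53)]
beaker [([231.0, 261.0], 0.78), ([287.0, 194.0], 0.56)]
jar [([198.0, 175.0], 0.58), ([283.0, 160.0], 0.46)]
spatula []
reagent_bottle [([364.0, 231.0], 0.93)]
tip_box [([190.0, 143.0], 0.93)]
tube_rack [([356.0, 313.0], 0.87), ([286.0, 194.0], 0.54)]
[[0, 0, 70, 115, 3356], [30, 0, 297, 176, 14329], [45, 139, 7, 12, 33], [190, 138, 8, 3, 20], [192, 142, 7, 7, 33], [226, 145, 30, 29, 578], [289, 147, 7, 12, 54], [192, 153, 11, 7, 53], [273, 166, 19, 16, 112], [290, 171, 8, 14, 41], [264, 177, 34, 18, 193], [72, 178, 13, 27, 157], [0, 181, 23, 41, 757], [299, 188, 17, 17, 110], [272, 192, 32, 14, 226], [42, 198, 23, 4, 32], [38, 204, 16, 4, 17], [36, 205, 43, 40, 970], [269, 205, 32, 9, 62], [23, 208, 13, 16, 61], [196, 234, 11, 5, 20], [287, 234, 43, 41, 1118], [27, 271, 37, 33, 582], [38, 305, 11, 4, 21]]
```

View pics/c10.png

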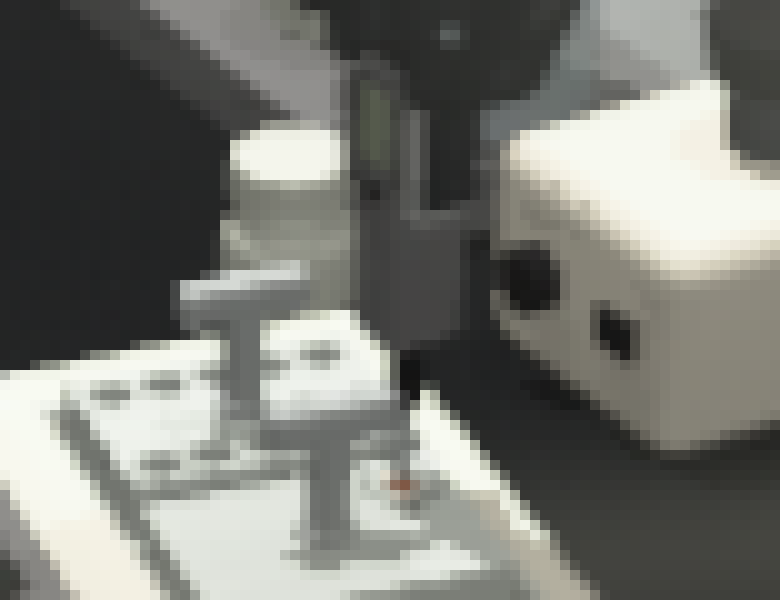

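The disc sits inside the ring, at crop (403,483), and the probe is upright. The difference picture flags the spatula's tip near (200,236), so I'll check that it's only lighting.

Run:
```python
from h import *
for f in('s0','s1','s6','s8','s10'):
    g=cv2.imread(f'pics/{f}.png',0)[222:244,192:238].astype(int)
    print(f,[(int(192+x),int(222+g[:,x].argmax()),int(g[:,x].max())) for x in range(2,46,6)])
```

```text
s0 [(194, 233, 41), (200, 237, 216), (206, 234, 204), (212, 232, 166), (218, 229, 181), (224, 227, 183), (230, 225, 200), (236, 241, 128)]
s1 [(194, 225, 41), (200, 237, 215), (206, 234, 204), (212, 232, 166), (218, 229, 181), (224, 227, 183), (230, 225, 201), (236, 241, 127)]
s6 [(194, 233, 41), (200, 236, 179), (206, 234, 189), (212, 232, 157), (218, 229, 182), (224, 227, 183), (230, 225, 202), (236, 241, 128)]
s8 [(194, 225, 41), (200, 237, 118), (206, 234, 118), (212, 232, 113), (218, 229, 173), (224, 227, 170), (230, 225, 187), (236, 222, 125)]
s10 [(194, 223, 41), (200, 237, 118), (206, 234, 119), (212, 232, 115), (218, 229, 174), (224, 227, 171), (230, 225, 188), (236, 222, 125)]
```

The spatula hasn't moved; it's only dimmer under the arm's shadow. Handing in.

```bash
python3 -c "from h import *
st();finish_job();st()"
```

```text
pos [624.1 -59.7 203.9] yaw 0.0148 z [ 0.  0. -1.] F [ 0.  -0.2  0.5] w 0.253 t 23.7
the job is handed in; nothing more can be done
the job is handed in; nothing more can be done
```

I handed the job in at about 24 s, with both blocks home and the thermometer still held on the plain block. `finish_job()` gives no verdict, so this rests on my own checks.

- **Blocks:** I lowered the tube block into the left bay and the plain block into the right bay, by their tees. The force readings showed each block's weight passing to the bay floor at the expected height before I let go. The pictures show both sitting flat.
- **Thermometer:** I lifted the small one, the only one in the stand, and held it upright on the ring. In the side view the disc is about 0.3 px (under 1 mm) from the ring's centre.
- **Press:** The tip is pushed in about 3 mm by both hand height and force (about 2 N, averaged). The force readings vary by about 0.7 N, and the last single reading suggested slightly less. I never saw a hard press.
- **Other things:** Comparing the first and last side pictures flagged only the spatula's tip. A pixel check showed it was the arm's shadow and that the spatula had not moved. I did not check the others one by one for movement.
- **Disagreements:** The two cameras differed by 3–5 mm in x; I settled this with offsets measured at the grasps. The networks failed to find the spatula in the last picture and gave a few false extra finds, which I ignored.

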